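# Sort the small finds into their storage boxes

### The job

Sort the five finds on the table by kind: lay both spindle whorls in the empty square cardboard box and both whetstones in the empty long cardboard box, each flat on the box floor and none on top of another, and stand the little clay jar upright inside the cork ring. They are old and brittle, so set them down rather than dropping them, and leave the loupe and the brush where they are.

Things in the scene. Friction and masses are not known exactly. Their poses are not given: they have to be found in the camera images.
- whorl_a: spindle whorl, a thick terracotta ring lying flat: outer diameter 40 mm (over the middle 10 mm of its height; chamfered to 34 mm at both faces), hole about 8 mm at the faces, 20 mm high, about 30 g. Origin at its centre, 10 mm above what it lies on; z is its axis. The two whorls are alike.
- whorl_b: spindle whorl, a thick terracotta ring lying flat: outer diameter 40 mm (over the middle 10 mm of its height; chamfered to 34 mm at both faces), hole about 8 mm at the faces, 20 mm high, about 30 g. Origin at its centre, 10 mm above what it lies on; z is its axis. The two whorls are alike.
- stone_a: whetstone, a dark grey slate bar 80 x 22 x 18 mm, about 80 g, lying flat. Origin at its centre, 9 mm above what it lies on; x runs along its 80 mm length, y across its 22 mm width, z up. The two whetstones are alike.
- stone_b: whetstone, a dark grey slate bar 80 x 22 x 18 mm, about 80 g, lying flat. Origin at its centre, 9 mm above what it lies on; x runs along its 80 mm length, y across its 22 mm width, z up. The two whetstones are alike.
- jar: little terracotta jar standing upright, 60 mm high, about 100 g: foot 34 mm in diameter, belly 50 mm in diameter and straight-sided from 22 to 40 mm above its foot, neck 36 mm, rim 42 mm in diameter with a dark mouth. Origin at the centre of its underside, z up.
- square_box: empty open square box of tan cardboard, fixed to the table, outside 140 x 140 mm, 32 mm high, walls and floor 4 mm thick (inside 132 x 132 mm). Origin at the centre of its underside, on the table; x and y along its sides, z up. For the whorls.
- long_box: empty open long box of tan cardboard, fixed to the table, outside 120 mm (its x) by 220 mm (its y), 32 mm high, walls and floor 4 mm thick (inside 112 x 212 mm). Origin at the centre of its underside, on the table; y along its length, z up. For the whetstones.
- ring_stand: flat ring of cork fixed to the table, outer diameter 90 mm, opening 60 mm in diameter, 10 mm high, no floor: the jar's foot stands on the table within it. Origin at its centre, at table height; z up.
- loupe: bystander, to be left alone: black stand magnifier, a cylinder 38 mm in diameter and 38 mm high with a steel rim 42 mm in diameter and a glass top; stands among the finds. Origin at the centre of its underside.
- brush: bystander, to be left alone: a small brush about 160 mm long lying to the left of the boxes, clear of them (viewed from the robot). Origin near the middle of its underside; x runs along its length.
There are look-alikes about, which are no part of the job. What is meant by the ring_stand is not red, and is the larger of those in its own colour.

How it is judged:
By the outcome, as a careful person would: the job done as asked, in the order asked, and still so for the second after the job is handed in, with the robot touching nothing.
It also fails if it takes over 128 s, if anything falls off the work surface, if the arm or the gripper's body presses on something with over 40 N, if the wrist force passes 120 N, or if a joint passes its speed limit or range.

### The arm

A 6-joint arm with a two-finger parallel gripper is mounted at the origin on the work surface. World frame = base frame: x ahead of the robot, y to its left, z up, the work surface at z = 0. Lengths are in m, angles in rad, forces in N, time in s.
With the tool pointing down it reaches from about 0.35 to 0.975 m from the base axis. Payload 4.9 kg.
Tool frame: the origin (TCP) lies on the front face of the gripper's body, between the roots of the fingers; the fingertips stand ctrl.tip_extent ahead of it and the grasp point (between the pads) lies 54 mm ahead of it (ctrl.tip_extent is the distance from the TCP to the fingertips, in m); z points along the fingers, y is the line along which they close (so a half turn about z gives the same grasp; the last joint's range is limited). The gripper opens to 85 mm and grips with 20 to 120 N. Pads are 22 mm wide; open, the fingers measure 114 mm over their backs; the gripper's body (76 mm by 85 mm) begins 54 mm behind the grasp point. The pads swing forward as they close: fully open they stand 13 mm farther back than shut.
Start: joints at [1.124, 0.053, 1.613, -0, 1.476, -0.119], TCP at [0.201, 0.592, 0.304] pointing down, gripper open.
Joint ranges: [-3.01, 3.01], [-1.01, 2.22], [0.06, 2.58], [-1.02, 4.17], [0.09, 2.62], [-3.14, 3.14]. Speed limits (rad/s): [2.57, 2.57, 3.14, 3.14, 3.14, 3.14].

### API

Orientations are given as a rotation vector (axis times angle).
In Python, from station import ctrl gives the robot as it stands.
- The arm moves only by the tool apply_moves, never from a script. Its argument "rows" is one flat list of numbers, 6 for each row, row after row: the shift along the tool's x, y, z normalised to -1 to 1, where 1 is 0.6 m, then the turn, a rotation vector about the tool's x, y, z normalised to -1 to 1, where 1 is 90 degrees. A call has 1 to 20 rows; each row is the pose to reach, as a shift and turn from the pose commanded when the call began, along the tool's axes at that moment; what a row does not reach only later rows make up. A row lasts 1/10 s, in which the tool goes at most 50 mm and 8.59 degrees, less where a joint would pass 70% of its speed; a pose out of reach is approached as far as the arm can. A call with a number of a shift or a turn outside -1 to 1 is refused whole. A call with a gripper value outside its range is refused whole. "grip" is the opening, from 0 (shut) to 1 (fully open), set as the call begins (left out, the last holds). The fingers move at their own pace and stop on an object; "grip_force" is the grip in N (left out, the last holds). Time passes only in rows, so rows that repeat a pose let the fingers close. It gives the time, the measured TCP pose, the force, the opening and the grip force at its end, in the units of the state.
- ctrl.get_obs(): the state, without advancing time (a new reading comes with each control period).
- ctrl.get_image(name): name is "scene" or "top" or "wrist"; returns (picture, depth): 420x560x3 uint8, blue, green, red; 420x560 float32, m along the optical axis (not along the pixel's ray), 0 where there is no reading.
- ctrl.camera_model(name): a dict with "mtx" (3x3 intrinsics, pixels), "k1" (the pictures are not rectified: a ray, as slopes to the right and down, at radius r is drawn at 1 + k1 r^2 times it, then the intrinsics apply), "R" (3x3) and "t" (3): a world point X has camera coordinates R X + t; the wrist camera has in their place "tool_from_camera" (4x4, takes a point from camera to tool coordinates, whose origin is the TCP and whose axes are the flange's). Camera axes: x right, y down, z forward; pixel columns grow to the right and rows downward; lengths in m; the calibration is good to about 2 mm. A picture is of the moment at which its call begins: read the wrist's pose just before it. camera_model takes no time and is no camera call.
- ctrl.finish_job(): hands the job in; it is judged then, once.
The state is a dict: "t": time; "q": joint angles; "dq": joint speeds; "effort": joint torques, N m; "tool_pos": TCP position; "tool_rot": TCP orientation; "contact_force": force on the tool from outside, world axes, zero at the start; "wrist_torque": the same for the moment, N m; "opening": finger opening in m; "grip_force": force on a finger pad.
Only numpy, scipy, OpenCV 4.12 (cv2) and the standard library are available. Lean on these libraries where they do the work, as an engineer would, in place of code of your own. Each camera call takes 0.05 s, during which the arm holds its last target. There are 200 camera calls.

## Working session

There is one attempt and no reset: what is moved stays moved. The work goes in short steps, Python scripts to look and compute and a tool call to move; the robot and the scene stay as the last step left them, time stands still between calls to the robot, and variables do not carry over. Pictures are saved under pics/ and viewed, at most 14 in all, crops included, and the job is handed in when it is done.

Besides the shell and the picture viewer there is one more tool, called after "Call:" as a command line: name --argument value ..., lists and objects as JSON in quotes. apply_moves: Moves the arm, as the interface text tells. Its arguments: {"type":"object","properties":{"rows":{"type":"array","items":{"type":"number"}},"grip":{"type":"number"},"grip_force":{"type":"number"}},"required":["rows"]}

```bash
ls; mkdir -p pics
python3 - <<'E'
from station import ctrl
import cv2,numpy as np
print(ctrl.tip_extent)
o=ctrl.get_obs();print(o)
for n in("top","scene"):
    p,d=ctrl.get_image(n);cv2.imwrite(f"pics/{n}0.png",p);np.save(f"pics/{n}0.npy",d);print(ctrl.camera_model(n))
print(ctrl.camera_model("wrist"))
E
```

```text
pics
0.0726
{'t': 0.0, 'q': array([ 1.12398142e+00,  5.33754245e-02,  1.61430726e+00,  2.80668860e-05,
        1.47600736e+00, -1.19014507e-01]), 'dq': array([ 0.00069884,  0.00129106, -0.00080662, -0.00104146, -0.00050615,
        0.00096973]), 'effort': array([-1.53764693e-03, -3.93680012e+01, -3.70174456e+01, -2.48967217e-04,
        6.92815811e-03, -1.54498984e-06]), 'tool_pos': array([0.20102003, 0.59128448, 0.30264343]), 'tool_rot': array([-0.51250941, -3.09888393,  0.00315074]), 'contact_force': array([-0.11303277,  0.98098299,  0.21159059]), 'wrist_torque': array([-0.06116341,  0.01884093, -0.00941971]), 'grip_force': 0.0, 'opening': 0.0855866044395033}
{'mtx': array([[415.13066276,   0.        , 280.62196363],
       [  0.        , 415.13066276, 207.53674758],
       [  0.        ,   0.        ,   1.        ]]), 'k1': 0.0027663229708638163, 'R': array([[-0.00695284, -0.99991571, -0.01096515],
       [-0.99246104,  0.00824197, -0.12228309],
       [ 0.12236316,  0.01003227, -0.99243469]]), 't': array([0.09747058, 0.56997704, 1.0515534 ])}
{'mtx': array([[484.99353045,   0.   
[... 209 characters left out ...]
    [ 0.43761879,  0.34514227, -0.83028105],
       [-0.66687603, -0.4948018 , -0.55717819]]), 't': array([ 0.26752078, -0.2294276 ,  1.57172217])}
{'mtx': array([[375.19549187,   0.        , 277.04179427],
       [  0.        , 375.19549187, 208.86717796],
       [  0.        ,   0.        ,   1.        ]]), 'k1': -0.09800032426397645, 'tool_from_camera': array([[ 6.34715819e-04, -9.44064384e-01, -3.29760573e-01,
         8.48334013e-02],
       [ 9.99999641e-01,  7.84406100e-04, -3.20882116e-04,
        -2.48055060e-05],
       [ 5.61599582e-04, -3.29760251e-01,  9.44064543e-01,
        -7.01848300e-02],
       [ 0.00000000e+00,  0.00000000e+00,  0.00000000e+00,
         1.00000000e+00]])}
```

View pics/top0.png

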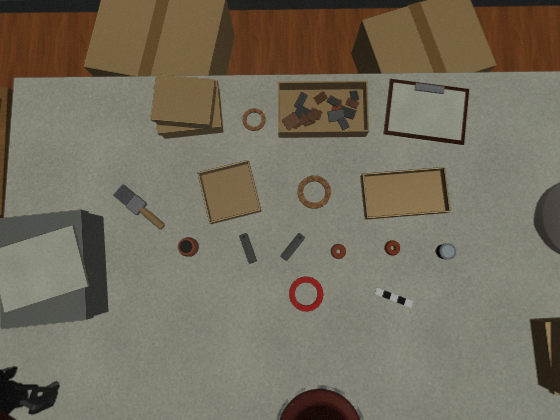

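View pics/scene0.png

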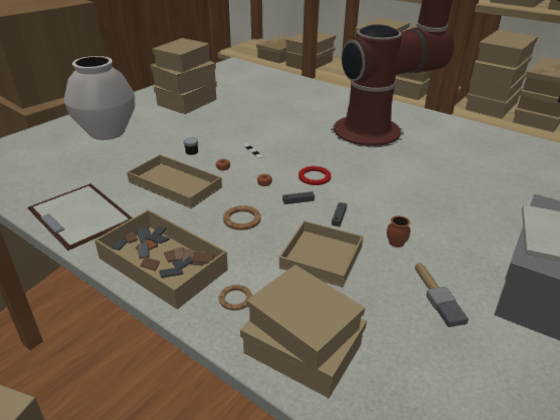

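The top view shows the jar at (188,246), the stones at (248,248) and (292,247), the whorls at (338,251) and (392,248), and the loupe at (446,251). The square box is at (230,192), the long box at (405,193) and the brush at (140,205).
There are three ring candidates: red at (306,294), small cork at (254,119) and large cork at (314,192). The large cork ring fits, since it isn't red and is the larger of the two cork ones. I'll confirm that in a crop and measure.

```bash
cat > h.py <<'E'
import numpy as np,cv2
from station import ctrl
from scipy.spatial.transform import Rotation as Ro
def pts(cm,d,obs=None):
    """world point per pixel"""
    v,u=np.mgrid[0:420,0:560]; m=cm["mtx"]
    x=(u-m[0,2])/m[0,0]; y=(v-m[1,2])/m[1,1]; r0=np.hypot(x,y); r=r0.copy()
    for _ in range(8): r=r0/(1+cm["k1"]*r*r)
    s=np.where(r0>0,r/np.maximum(r0,1e-9),1)
    P=np.dstack([x*s*d,y*s*d,d]).reshape(-1,3)
    if "R" in cm: W=(P-cm["t"])@cm["R"]
    else:
        T=cm["tool_from_camera"]; W=(P@T[:3,:3].T+T[:3,3])@Ro.from_rotvec(obs["tool_rot"]).as_matrix().T+obs["tool_pos"]
    return W.reshape(420,560,3)
def plane(W,c,z):
    """intersection of pixel rays (from points W, camera centre c) with height z"""
    return c+(W-c)*((z-c[2])/(W[...,2:]-c[2]))
def rect(XY):
    (c,(a,b),t)=cv2.minAreaRect((np.asarray(XY)*1000).astype(np.float32))
    return np.round(c,1),round(a,1),round(b,1),round(t,1)
E
python3 - <<'E'
from h import *
p=cv2.imread("pics/top0.png");d=np.load("pics/top0.npy");cm=ctrl.camera_model("top")
W=pts(cm,d);z=W[...,2]
print("table",[np.round(W[v,u],4) for u,v in((270,340),(420,270),(210,290),(340,220))])
for n,u,v,r,h0,h1 in [("jar",188,246,18,.05,.07),("sa",248,248,22,.011,.03),("sb",292,247,22,.011,.03),("wa",338,251,14,.012,.03),("wb",392,248,14,.012,.03),("loupe",446,251,16,.03,.05),("sq",230,192,38,.022,.05),("long",405,193,50,.022,.05),("ring",314,192,22,.005,.02),("small",254,119,16,.005,.02)]:
    s=np.s_[v-r:v+r+1,u-r:u+r+1]; m=(z[s]>h0)&(z[s]<h1)
    Q=W[s][m]
    print(n,len(Q),rect(Q[:,:2]),np.round(Q[:,2].mean(),4)) if len(Q)>5 else print(n,len(Q),z[v,u])
c=p[90:310,110:460];cv2.imwrite("pics/crop.png",cv2.resize(c,None,fx=2.25,fy=2.25,interpolation=cv2.INTER_CUBIC))
E
```

```text
table [array([ 0.2276,  0.1236, -0.0019]), array([ 0.4055, -0.2751, -0.0034]), array([ 0.3565,  0.2827, -0.0053]), array([ 0.5402, -0.0664, -0.0027])]
jar 210 (array([471. , 335.2]), 38.5, 39.1, 43.6) 0.0602
sa 250 (array([466.9, 182. ]), 79.8, 22.0, 19.6) 0.0177
sb 249 (array([469.9,  63.7]), 21.4, 79.4, 50.7) 0.0176
wa 157 (array([456.9, -56.6]), 37.1, 36.7, 89.6) 0.0193
wb 163 (array([ 465.2, -198.1]), 36.6, 36.9, 74.4) 0.0191
loupe 224 (array([ 455. , -333.8]), 40.7, 40.9, 29.5) 0.0384
sq 383 (array([617.1, 230.9]), 140.9, 140.0, 13.6) 0.0307
long 536 (array([ 569. , -239.4]), 201.9, 221.6, 4.0) 0.0303
ring 487 (array([619.3,   7.2]), 118.1, 119.6, 3.8) 0.0098
small 212 (array([826.6, 170.4]), 74.3, 75.8, 2.6) 0.0075
```

View pics/crop.png

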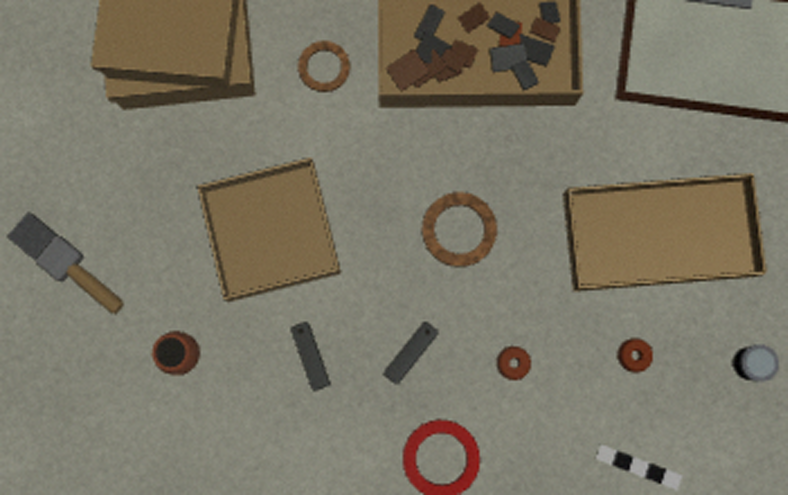

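The crop confirms the large cork ring at crop (459,229), which is top (314,192). The small cork ring is at crop (323,66) and the red ring at (441,458). The sizes agree with the given ones. I'll move above the first whorl and square the tool with the world axes.

Call:
apply_moves --rows '[-0.752, -0.885, 0.1, 0, 0, -0.2087, -0.752, -0.885, 0.1, 0, 0, -0.2087, -0.752, -0.885, 0.1, 0, 0, -0.2087, -0.752, -0.885, 0.1, 0, 0, -0.2087, -0.752, -0.885, 0.1, 0, 0, -0.2087, -0.752, -0.885, 0.1, 0, 0, -0.2087, -0.752, -0.885, 0.1, 0, 0, -0.2087, -0.752, -0.885, 0.1, 0, 0, -0.2087, -0.752, -0.885, 0.1, 0, 0, -0.2087, -0.752, -0.885, 0.1, 0, 0, -0.2087, -0.752, -0.885, 0.1, 0, 0, -0.2087, -0.752, -0.885, 0.1, 0, 0, -0.2087, -0.752, -0.885, 0.167, 0, 0, -0.2087, -0.752, -0.885, 0.167, 0, 0, -0.2087, -0.752, -0.885, 0.167, 0, 0, -0.2087, -0.752, -0.885, 0.167, 0, 0, -0.2087, -0.752, -0.885, 0.167, 0, 0, -0.2087, -0.752, -0.885, 0.167, 0, 0, -0.2087, -0.752, -0.885, 0.167, 0, 0, -0.2087, -0.752, -0.885, 0.167, 0, 0, -0.2087]' --grip 0.7

```text
t: 2.1
tool_pos: [0.4576, -0.0554, 0.2044]
tool_rot: [-0.003, 3.14, -0.0]
contact_force: [-0.1, -0.1, -0.1]
opening: 0.0599
grip_force: 0.0
```

```bash
cat >> h.py <<'E'
def pose():
    o=ctrl.get_obs(); R=Ro.from_rotvec(o["tool_rot"]).as_matrix()
    print("t",round(o["t"],2),"pos",np.round(o["tool_pos"]*1000,1),"xang",round(np.degrees(np.arctan2(R[1,0],R[0,0])),2),"z",np.round(R[:,2],4),"open",round(o["opening"]*1000,1),"F",np.round(o["contact_force"],1),"tip",ctrl.tip_extent)
    return o
E
python3 - <<'E'
from h import *
o=pose()
p,d=ctrl.get_image("wrist");cv2.imwrite("pics/w1.png",p)
W=pts(ctrl.camera_model("wrist"),d,o);z=W[...,2]
m=(z>.014)&(z<.03)&(np.hypot(W[...,0]-.457,W[...,1]+.057)<.035)
print(rect(W[m][:,:2]),z[m].mean(), z[(z<.005)&(z>-.02)].mean())
# refine ring/long box by colour from top
p=cv2.imread("pics/top0.png");d=np.load("pics/top0.npy");cm=ctrl.camera_model("top");W=pts(cm,d);c=-cm["R"].T@cm["t"]
h=cv2.cvtColor(p,cv2.COLOR_BGR2HSV)
for n,u,v,ru,rv,z0 in(("ring",314,192,24,22,.01),("long",405,193,50,32,.031)):
    mm=np.zeros(p.shape[:2],bool);s=np.s_[v-rv:v+rv+1,u-ru:u+ru+1];mm[s]=h[s][...,1]>85
    P=plane(W,c,z0)
    print(n,rect(P[mm][:,:2]),mm.sum(),h[v,u],h[215,340])
    q=W[s][(W[s][...,2]>(.006 if n=='ring' else .024))&(mm[s]|(n=='long'))];print(rect(q[:,:2]))
E
```

```text
t 2.1 pos [457.6 -55.4 204.4] xang -179.9 z [ 1.4e-03 -3.0e-04 -1.0e+00] open 59.9 F [-0.1 -0.1 -0.1] tip 0.0726
(array([455.5, -56.2]), 37.9, 38.7, 2.0) 0.019277836620172798 0.000433404167435787
ring (array([921.2,  20. ]), 695.3, 87.0, 3.1) 457 [ 30  18 127] [ 32  25 134]
(array([558.2,  47.5]), 87.8, 234.9, 53.4)
long (array([ 908.1, -145.3]), 785.2, 242.3, 16.5) 3846 [ 19 105 133] [ 32  25 134]
(array([ 578. , -122.6]), 159.8, 470.2, 15.6)
```

View pics/w1.png

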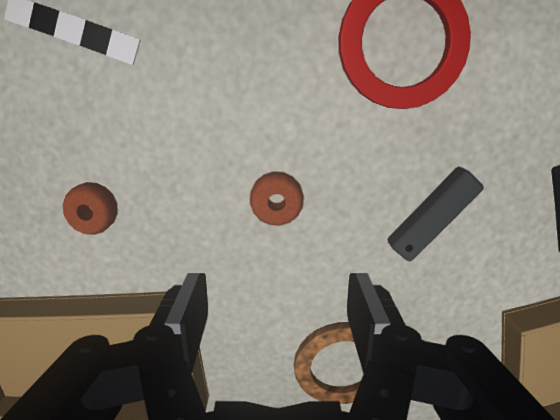

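The wrist view shows whorl a at (276,198), with its position consistent to about 1.5 mm. I'll measure the fingertip depth at this opening before I go low.

Run:
```python
from h import *
o=pose()
p,d=ctrl.get_image("wrist")
W=pts(ctrl.camera_model("wrist"),d,o)
for u0,u1 in((150,215),(340,405)):
    Q=W[270:340,u0:u1].reshape(-1,3);Q=Q[Q[:,2]>.06]
    print(np.round(np.percentile(Q[:,2],[0,1,5]),4),"tip ext",.2044-Q[:,2].min(), np.round([Q[:,1].min(),Q[:,1].max()],4))
# ring & long
p=cv2.imread("pics/top0.png");d=np.load("pics/top0.npy");cm=ctrl.camera_model("top");W=pts(cm,d);c=-cm["R"].T@cm["t"];P=plane(W,c,.01)
h=cv2.cvtColor(p,cv2.COLOR_BGR2HSV)
m=(h[...,1]>70)&(abs(P[...,0]-.62)<.065)&(abs(P[...,1]-.008)<.06)
print("ring",rect(P[m][:,:2]),m.sum())
P=plane(W,c,.031)
m=(h[...,1]>70)&(abs(P[...,0]-.585)<.08)&(abs(P[...,1]+.24)<.14)
print("long",rect(P[m][:,:2]),m.sum())
z=W[...,2];m=(z>.024)&(z<.05)&(abs(W[...,0]-.585)<.085)&(abs(W[...,1]+.24)<.14);print(rect(W[m][:,:2]))
```

```text
t 2.15 pos [457.5 -55.6 204.3] xang -179.92 z [ 1.1e-03 -3.0e-04 -1.0e+00] open 59.7 F [ 0.3  0.3 -0.3] tip 0.0726
[0.1367 0.1385 0.1421] tip ext 0.06767021853309318 [-0.0996 -0.0557]
[0.1364 0.1387 0.1422] tip ext 0.06797043391995114 [-0.0557 -0.0118]
ring (array([618.1,   3.2]), 86.1, 87.3, 89.3) 480
long (array([ 608.2, -234. ]), 121.5, 224.9, 4.1) 3737
(array([ 609.7, -236.4]), 120.5, 221.5, 4.2)
```

Call:
apply_moves --rows '[0.0025, -0.0015, 0.07, 0, 0, 0, 0.0025, -0.0015, 0.13, 0, 0, 0, 0.0025, -0.0015, 0.17, 0, 0, 0, 0.0025, -0.0015, 0.195, 0, 0, 0, 0.0025, -0.0015, 0.21, 0, 0, 0, 0.0025, -0.0015, 0.217, 0, 0, 0, 0.0025, -0.0015, 0.217, 0, 0, 0, 0.0025, -0.0015, 0.217, 0, 0, 0]'

```text
t: 3.0
tool_pos: [0.4567, -0.0574, 0.0745]
tool_rot: [-0.0, 3.14, -0.001]
contact_force: [0.1, -0.1, -0.2]
opening: 0.0601
grip_force: 0.0
```

Call:
apply_moves --rows '[0, 0, 0, 0, 0, 0, 0, 0, 0, 0, 0, 0, 0, 0, 0, 0, 0, 0, 0, 0, 0, 0, 0, 0, 0, 0, 0, 0, 0, 0, 0, 0, 0, 0, 0, 0, 0, 0, 0, 0, 0, 0, 0, 0, 0, 0, 0, 0]' --grip 0 --grip_force 22

```text
t: 3.8
tool_pos: [0.4567, -0.0574, 0.0746]
tool_rot: [-0.0, 3.14, -0.001]
contact_force: [-0.9, 0.5, 5.8]
opening: 0.039
grip_force: 21.9
```

Call:
apply_moves --rows '[0, 0, -0.07, 0, 0, 0, 0, 0, -0.15, 0, 0, 0, -0.319, 0.493, -0.15, 0, 0, -0.151, -0.319, 0.493, -0.15, 0, 0, -0.151, -0.319, 0.493, -0.15, 0, 0, -0.151, -0.319, 0.493, -0.15, 0, 0, -0.151, -0.319, 0.493, -0.15, 0, 0, -0.151, -0.319, 0.493, -0.15, 0, 0, -0.151, -0.319, 0.493, -0.15, 0, 0, -0.151, -0.319, 0.493, -0.15, 0, 0, -0.151, -0.319, 0.493, -0.15, 0, 0, -0.151, -0.319, 0.493, -0.15, 0, 0, -0.151, -0.319, 0.493, -0.15, 0, 0, -0.151, -0.319, 0.493, -0.1, 0, 0, -0.151, -0.319, 0.493, -0.06, 0, 0, -0.151, -0.319, 0.493, -0.03, 0, 0, -0.151, -0.319, 0.493, -0.018, 0, 0, -0.151, -0.319, 0.493, -0.011, 0, 0, -0.151, -0.319, 0.493, -0.008, 0, 0, -0.151, -0.319, 0.493, -0.0075, 0, 0, -0.151]'

```text
t: 5.8
tool_pos: [0.648, 0.2387, 0.0791]
tool_rot: [-0.372, 3.118, 0.0]
contact_force: [-0.6, 0.0, -0.1]
opening: 0.0391
grip_force: 22.6
```

Call:
apply_moves --rows '[0, 0, 0.0007, 0, 0, 0, 0, 0, 0.0013, 0, 0, 0, 0, 0, 0.0013, 0, 0, 0]'

```text
t: 6.1
tool_pos: [0.6481, 0.2388, 0.0787]
tool_rot: [-0.372, 3.118, 0.0]
contact_force: [0.1, -0.3, 4.8]
opening: 0.0389
grip_force: 22.9
```

Call:
apply_moves --rows '[0, 0, 0, 0, 0, 0, 0, 0, 0, 0, 0, 0, 0, 0, 0, 0, 0, 0, 0, 0, 0, 0, 0, 0, 0, 0, 0, 0, 0, 0, 0, 0, 0, 0, 0, 0, 0, 0, -0.03, 0, 0, 0, 0, 0, -0.08, 0, 0, 0, 0, 0, -0.15, 0, 0, 0, 0, 0, -0.2, 0, 0, 0, 0, 0, -0.2, 0, 0, 0]' --grip 0.65

```text
t: 7.2
tool_pos: [0.6506, 0.2395, 0.2064]
tool_rot: [-0.37, 3.106, 0.003]
contact_force: [1.3, 0.6, -0.2]
opening: 0.0555
grip_force: 0.0
```

Run:
```python
from h import *
o=pose()
p,d=ctrl.get_image("wrist");cv2.imwrite("pics/w2.png",p)
W=pts(ctrl.camera_model("wrist"),d,o);z=W[...,2]
m=(z>.016)&(z<.029)&(np.hypot(W[...,0]-.648,W[...,1]-.2385)<.028)
print(rect(W[m][:,:2]),np.percentile(z[m],[50,95]))
```

```text
t 7.2 pos [650.6 239.5 206.4] xang -166.4 z [ 0.0129  0.0032 -0.9999] open 55.5 F [ 1.3  0.6 -0.2] tip 0.0726
(array([647.5, 239. ]), 38.5, 38.4, 13.1) [0.02366377 0.02496665]
```

View pics/w2.png

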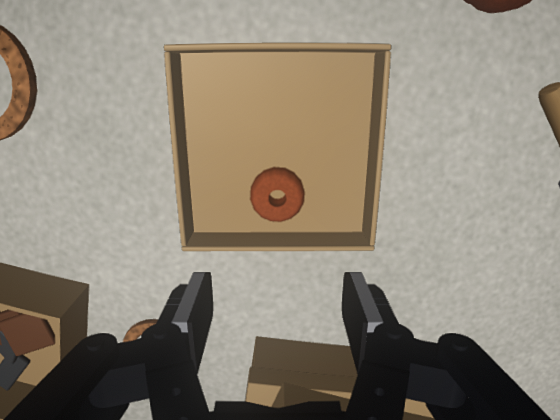

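Call:
apply_moves --rows '[0.4685, -0.636, 0, 0, 0, 0, 0.4685, -0.636, 0, 0, 0, 0, 0.4685, -0.636, 0, 0, 0, 0, 0.4685, -0.636, 0, 0, 0, 0, 0.4685, -0.636, 0, 0, 0, 0, 0.4685, -0.636, 0, 0, 0, 0, 0.4685, -0.636, 0, 0, 0, 0, 0.4685, -0.636, 0, 0, 0, 0, 0.4685, -0.636, 0, 0, 0, 0, 0.4685, -0.636, 0, 0, 0, 0, 0.4685, -0.636, 0, 0, 0, 0, 0.4685, -0.636, 0, 0, 0, 0, 0.4685, -0.636, 0.1, 0, 0, 0, 0.4685, -0.636, 0.13, 0, 0, 0, 0.4685, -0.636, 0.13, 0, 0, 0, 0.4685, -0.636, 0.13, 0, 0, 0]'

```text
t: 8.85
tool_pos: [0.464, -0.1972, 0.1191]
tool_rot: [0.374, -3.118, -0.002]
contact_force: [1.0, -0.7, 0.1]
opening: 0.0556
grip_force: 0.0
```

Run:
```python
from h import *
o=pose()
p,d=ctrl.get_image("wrist")
W=pts(ctrl.camera_model("wrist"),d,o);z=W[...,2]
m=(z>.014)&(z<.03)&(np.hypot(W[...,0]-.465,W[...,1]+.198)<.035)
print(rect(W[m][:,:2]),z[m].mean(),m.sum())
```

```text
t 8.85 pos [ 464.  -197.2  119.1] xang -166.31 z [-1.1e-03  9.0e-04 -1.0e+00] open 55.6 F [ 1.  -0.7  0.1] tip 0.0726
(array([ 463.6, -199. ]), 38.1, 38.1, 15.2) 0.01927931684359301 3801
```

Call:
apply_moves --rows '[0, -0.002, 0.03, 0, 0, 0, 0, -0.002, 0.055, 0, 0, 0, 0, -0.002, 0.067, 0, 0, 0, 0, -0.002, 0.0725, 0, 0, 0, 0, -0.002, 0.0725, 0, 0, 0, 0, -0.002, 0.0725, 0, 0, 0]'

```text
t: 9.5
tool_pos: [0.4647, -0.1999, 0.0768]
tool_rot: [-0.372, 3.118, -0.002]
contact_force: [-0.4, -0.9, -1.4]
opening: 0.0554
grip_force: 0.0
```

Call:
apply_moves --rows '[0, 0, 0, 0, 0, 0, 0, 0, 0, 0, 0, 0, 0, 0, 0, 0, 0, 0, 0, 0, 0, 0, 0, 0, 0, 0, 0, 0, 0, 0, 0, 0, 0, 0, 0, 0, 0, 0, 0, 0, 0, 0]' --grip 0

```text
t: 10.2
tool_pos: [0.4646, -0.1999, 0.0767]
tool_rot: [-0.372, 3.118, -0.001]
contact_force: [-1.0, 0.2, 6.6]
opening: 0.0384
grip_force: 22.0
```

Call:
apply_moves --rows '[0, 0, -0.07, 0, 0, 0, 0, 0, -0.15, 0, 0, 0, -0.362, 0.638, -0.15, 0, 0, 0, -0.362, 0.638, -0.15, 0, 0, 0, -0.362, 0.638, -0.15, 0, 0, 0, -0.362, 0.638, -0.15, 0, 0, 0, -0.362, 0.638, -0.15, 0, 0, 0, -0.362, 0.638, -0.15, 0, 0, 0, -0.362, 0.638, -0.15, 0, 0, 0, -0.362, 0.638, -0.15, 0, 0, 0, -0.362, 0.638, -0.15, 0, 0, 0, -0.362, 0.638, -0.15, 0, 0, 0, -0.362, 0.638, -0.15, 0, 0, 0, -0.362, 0.638, -0.15, 0, 0, 0, -0.362, 0.638, -0.1, 0, 0, 0, -0.362, 0.638, -0.06, 0, 0, 0, -0.362, 0.638, -0.03, 0, 0, 0, -0.362, 0.638, -0.018, 0, 0, 0, -0.362, 0.638, -0.011, 0, 0, 0, -0.362, 0.638, -0.008, 0, 0, 0]'

```text
t: 12.2
tool_pos: [0.5857, 0.2234, 0.081]
tool_rot: [-0.371, 3.119, 0.0]
contact_force: [0.0, 0.1, 0.8]
opening: 0.0386
grip_force: 22.7
```

Call:
apply_moves --rows '[0, 0, 0, 0, 0, 0, 0, 0, 0.0009, 0, 0, 0, 0, 0, 0.0016, 0, 0, 0, 0, 0, 0.0016, 0, 0, 0]'

```text
t: 12.6
tool_pos: [0.5859, 0.2238, 0.0807]
tool_rot: [-0.372, 3.118, 0.0]
contact_force: [-0.0, -0.5, 2.7]
opening: 0.0387
grip_force: 22.9
```

Call:
apply_moves --rows '[0, 0, 0, 0, 0, 0, 0, 0, 0, 0, 0, 0, 0, 0, 0, 0, 0, 0, 0, 0, 0, 0, 0, 0, 0, 0, 0, 0, 0, 0, 0, 0, 0, 0, 0, 0, 0, 0, -0.03, 0, 0, 0, 0, 0, -0.08, 0, 0, 0, 0, 0, -0.15, 0, 0, 0, 0, 0, -0.2, 0, 0, 0, 0, 0, -0.2, 0, 0, 0, 0, 0, -0.2, 0, 0, 0, 0, 0, -0.2, 0, 0, 0]' --grip 0.65

```text
t: 13.9
tool_pos: [0.5845, 0.2234, 0.1986]
tool_rot: [0.371, -3.118, 0.0]
contact_force: [-0.2, 0.1, -1.1]
opening: 0.0553
grip_force: 0.0
```

Run:
```python
from h import *
o=pose()
p,d=ctrl.get_image("wrist");cv2.imwrite("pics/w3.png",p)
W=pts(ctrl.camera_model("wrist"),d,o);z=W[...,2]
for x,y in((.586,.2235),(.648,.2385)):
    m=(z>.016)&(z<.029)&(np.hypot(W[...,0]-x,W[...,1]-y)<.028);print(rect(W[m][:,:2]),np.percentile(z[m],[50,95]))
```

```text
t 13.9 pos [584.5 223.4 198.6] xang -166.41 z [-1.9e-03 -5.0e-04 -1.0e+00] open 55.3 F [-0.2  0.1 -1.1] tip 0.0726
(array([585.4, 223.8]), 38.3, 39.1, 23.3) [0.02372545 0.02504539]
(array([647.5, 237.9]), 37.7, 39.0, 47.9) [0.02374478 0.02502184]
```

View pics/w3.png

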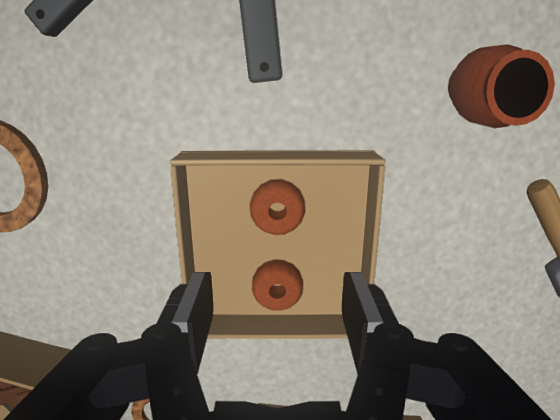

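Both whorls lie flat in the box, at (277,207) and (277,285). Next is stone a.

Call:
apply_moves --rows '[0.209, -0.021, 0, 0, 0, -0.067, 0.209, -0.021, 0, 0, 0, -0.067, 0.209, -0.021, 0.05, 0, 0, -0.067, 0.209, -0.021, 0.125, 0, 0, -0.067, 0.209, -0.021, 0.125, 0, 0, -0.067, 0.209, -0.021, 0.125, 0, 0, -0.067, 0.209, -0.021, 0.125, 0, 0, -0.067]'

```text
t: 14.65
tool_pos: [0.4679, 0.1822, 0.1264]
tool_rot: [-0.535, 3.093, 0.0]
contact_force: [-0.1, -0.2, -0.1]
opening: 0.0555
grip_force: 0.0
```

Run:
```python
from h import *
o=pose()
p,d=ctrl.get_image("wrist")
W=pts(ctrl.camera_model("wrist"),d,o);z=W[...,2]
m=(z>.012)&(z<.03)&(np.hypot(W[...,0]-.467,W[...,1]-.182)<.055)
print(rect(W[m][:,:2]),z[m].mean(),m.sum())
```

```text
t 14.65 pos [467.9 182.2 126.4] xang -160.38 z [ 2.5e-03  6.0e-04 -1.0e+00] open 55.5 F [-0.1 -0.2 -0.1] tip 0.0726
(array([466.4, 182.8]), 80.4, 22.1, 19.7) 0.01784305188946907 5764
```

Call:
apply_moves --rows '[0.002, 0.001, 0.04, 0, 0, 0, 0.002, 0.001, 0.065, 0, 0, 0, 0.002, 0.001, 0.077, 0, 0, 0, 0.002, 0.001, 0.083, 0, 0, 0, 0.002, 0.001, 0.083, 0, 0, 0, 0.002, 0.001, 0.083, 0, 0, 0]'

```text
t: 15.3
tool_pos: [0.4658, 0.1823, 0.0759]
tool_rot: [-0.535, 3.094, 0.0]
contact_force: [-0.1, 0.1, 0.1]
opening: 0.0556
grip_force: 0.0
```

Call:
apply_moves --rows '[0, 0, 0, 0, 0, 0, 0, 0, 0, 0, 0, 0, 0, 0, 0, 0, 0, 0, 0, 0, 0, 0, 0, 0, 0, 0, 0, 0, 0, 0, 0, 0, 0, 0, 0, 0, 0, 0, 0, 0, 0, 0, 0, 0, 0, 0, 0, 0]' --grip 0 --grip_force 35

```text
t: 16.1
tool_pos: [0.4655, 0.1822, 0.0754]
tool_rot: [-0.535, 3.095, 0.0]
contact_force: [-1.0, -0.3, 6.0]
opening: 0.0212
grip_force: 35.1
```

Call:
apply_moves --rows '[0, 0, -0.07, 0, 0, 0, 0, 0, -0.15, 0, 0, 0, 0.0305, -0.8165, -0.15, 0, 0, 0.172, 0.0305, -0.8165, -0.15, 0, 0, 0.172, 0.0305, -0.8165, -0.15, 0, 0, 0.172, 0.0305, -0.8165, -0.15, 0, 0, 0.172, 0.0305, -0.8165, -0.15, 0, 0, 0.172, 0.0305, -0.8165, -0.15, 0, 0, 0.172, 0.0305, -0.8165, -0.15, 0, 0, 0.172, 0.0305, -0.8165, -0.15, 0, 0, 0.172, 0.0305, -0.8165, -0.15, 0, 0, 0.172, 0.0305, -0.8165, -0.15, 0, 0, 0.172, 0.0305, -0.8165, -0.15, 0, 0, 0.172, 0.0305, -0.8165, -0.15, 0, 0, 0.172, 0.0305, -0.8165, -0.15, 0, 0, 0.172, 0.0305, -0.8165, -0.09, 0, 0, 0.172, 0.0305, -0.8165, -0.05, 0, 0, 0.172, 0.0305, -0.8165, -0.025, 0, 0, 0.172, 0.0305, -0.8165, -0.013, 0, 0, 0.172, 0.0305, -0.8165, -0.009, 0, 0, 0.172]'

```text
t: 18.1
tool_pos: [0.6121, -0.2847, 0.0797]
tool_rot: [0.115, -3.139, -0.001]
contact_force: [-0.3, -0.3, -0.7]
opening: 0.021
grip_force: 34.7
```

Call:
apply_moves --rows '[0, 0, 0, 0, 0, 0, 0, 0, 0.0009, 0, 0, 0, 0, 0, 0.0016, 0, 0, 0, 0, 0, 0.0016, 0, 0, 0]'

```text
t: 18.5
tool_pos: [0.6126, -0.2858, 0.0801]
tool_rot: [-0.113, 3.138, -0.001]
contact_force: [0.8, -0.5, -1.2]
opening: 0.0211
grip_force: 34.7
```

Call:
apply_moves --rows '[0, 0, 0.0006, 0, 0, 0, 0, 0, 0.0012, 0, 0, 0, 0, 0, 0.0012, 0, 0, 0]'

```text
t: 18.8
tool_pos: [0.6125, -0.2858, 0.0795]
tool_rot: [-0.113, 3.139, -0.001]
contact_force: [-1.9, 1.4, 3.8]
opening: 0.0217
grip_force: 35.4
```

Call:
apply_moves --rows '[0, 0, 0, 0, 0, 0, 0, 0, 0, 0, 0, 0, 0, 0, 0, 0, 0, 0, 0, 0, 0, 0, 0, 0, 0, 0, 0, 0, 0, 0, 0, 0, 0, 0, 0, 0, 0, 0, -0.03, 0, 0, 0, 0, 0, -0.08, 0, 0, 0, 0, 0, -0.15, 0, 0, 0, 0, 0, -0.2, 0, 0, 0, 0, 0, -0.2, 0, 0, 0, 0, 0, -0.2, 0, 0, 0, 0, 0, -0.2, 0, 0, 0]' --grip 0.55

```text
t: 20.1
tool_pos: [0.6116, -0.2852, 0.1975]
tool_rot: [0.113, -3.138, -0.002]
contact_force: [1.1, 0.2, -0.2]
opening: 0.0472
grip_force: 0.0
```

Run:
```python
from h import *
o=pose()
p,d=ctrl.get_image("wrist");cv2.imwrite("pics/w4.png",p)
W=pts(ctrl.camera_model("wrist"),d,o);z=W[...,2]
m=(z>.015)&(z<.027)&(abs(W[...,0]-.6126)<.045)&(abs(W[...,1]+.2854)<.03);print(rect(W[m][:,:2]),np.percentile(z[m],[5,50,95]))
```

```text
t 20.1 pos [ 611.6 -285.2  197.5] xang -175.86 z [-0.0017  0.001  -1.    ] open 47.2 F [ 1.1  0.2 -0.2] tip 0.0726
(array([ 613.5, -285.7]), 79.7, 22.0, 4.2) [0.0200478  0.02199949 0.0231359 ]
```

View pics/w4.png

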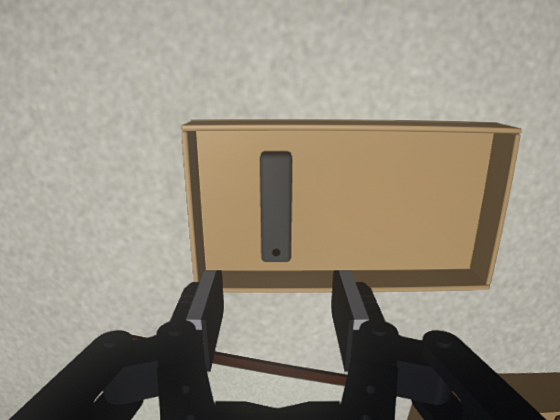

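Call:
apply_moves --rows '[0.195, 0.598, 0, 0, 0, 0.482, 0.195, 0.598, 0, 0, 0, 0.482, 0.195, 0.598, 0, 0, 0, 0.482, 0.195, 0.598, 0, 0, 0, 0.482, 0.195, 0.598, 0, 0, 0, 0.482, 0.195, 0.598, 0, 0, 0, 0.482, 0.195, 0.598, 0, 0, 0, 0.482, 0.195, 0.598, 0, 0, 0, 0.482, 0.195, 0.598, 0, 0, 0, 0.482, 0.195, 0.598, 0.06, 0, 0, 0.482, 0.195, 0.598, 0.125, 0, 0, 0.482, 0.195, 0.598, 0.125, 0, 0, 0.482, 0.195, 0.598, 0.125, 0, 0, 0.482, 0.195, 0.598, 0.125, 0, 0, 0.482]'

```text
t: 21.55
tool_pos: [0.471, 0.0634, 0.1253]
tool_rot: [1.055, 2.957, 0.001]
contact_force: [1.1, 0.1, 0.4]
opening: 0.0469
grip_force: 0.0
```

Run:
```python
from h import *
o=pose()
p,d=ctrl.get_image("wrist")
W=pts(ctrl.camera_model("wrist"),d,o);z=W[...,2]
m=(z>.012)&(z<.03)&(np.hypot(W[...,0]-.47,W[...,1]-.064)<.055)
print(rect(W[m][:,:2]),z[m].mean(),m.sum())
```

```text
t 21.55 pos [471.   63.4 125.3] xang 140.72 z [ 2.6e-03 -2.0e-04 -1.0e+00] open 46.9 F [1.1 0.1 0.4] tip 0.0726
(array([469.6,  64.7]), 22.1, 80.3, 50.8) 0.01789419262197778 5837
```

Call:
apply_moves --rows '[0.003, 0, 0.04, 0, 0, 0, 0.003, 0, 0.065, 0, 0, 0, 0.003, 0, 0.077, 0, 0, 0, 0.003, 0, 0.082, 0, 0, 0, 0.003, 0, 0.082, 0, 0, 0, 0.003, 0, 0.082, 0, 0, 0]'

```text
t: 22.2
tool_pos: [0.4691, 0.065, 0.0754]
tool_rot: [1.054, 2.957, 0.001]
contact_force: [0.3, -0.1, 0.9]
opening: 0.0471
grip_force: 0.0
```

Call:
apply_moves --rows '[0, 0, 0, 0, 0, 0, 0, 0, 0, 0, 0, 0, 0, 0, 0, 0, 0, 0, 0, 0, 0, 0, 0, 0, 0, 0, 0, 0, 0, 0, 0, 0, 0, 0, 0, 0, 0, 0, 0, 0, 0, 0, 0, 0, 0, 0, 0, 0]' --grip 0

```text
t: 23.0
tool_pos: [0.4689, 0.065, 0.0751]
tool_rot: [1.054, 2.958, 0.001]
contact_force: [0.4, -0.8, 5.4]
opening: 0.0209
grip_force: 35.3
```

Call:
apply_moves --rows '[0, 0, -0.07, 0, 0, 0, 0, 0, -0.15, 0, 0, 0, -0.44, -0.179, -0.15, 0, 0, -0.482, -0.44, -0.179, -0.15, 0, 0, -0.482, -0.44, -0.179, -0.15, 0, 0, -0.482, -0.44, -0.179, -0.15, 0, 0, -0.482, -0.44, -0.179, -0.15, 0, 0, -0.482, -0.44, -0.179, -0.15, 0, 0, -0.482, -0.44, -0.179, -0.15, 0, 0, -0.482, -0.44, -0.179, -0.15, 0, 0, -0.482, -0.44, -0.179, -0.15, 0, 0, -0.482, -0.44, -0.179, -0.15, 0, 0, -0.482, -0.44, -0.179, -0.15, 0, 0, -0.482, -0.44, -0.179, -0.09, 0, 0, -0.482, -0.44, -0.179, -0.05, 0, 0, -0.482, -0.44, -0.179, -0.025, 0, 0, -0.482, -0.44, -0.179, -0.013, 0, 0, -0.482, -0.44, -0.179, -0.009, 0, 0, -0.482, -0.44, -0.179, -0.0075, 0, 0, -0.482, -0.44, -0.179, -0.0075, 0, 0, -0.482]'

```text
t: 25.0
tool_pos: [0.6056, -0.1855, 0.0802]
tool_rot: [-0.113, 3.137, -0.002]
contact_force: [0.9, 0.2, -1.5]
opening: 0.0212
grip_force: 34.7
```

Call:
apply_moves --rows '[0, 0, 0, 0, 0, 0, 0, 0, 0.0006, 0, 0, 0, 0, 0, 0.0012, 0, 0, 0, 0, 0, 0.0012, 0, 0, 0]'

```text
t: 25.4
tool_pos: [0.6052, -0.1854, 0.0792]
tool_rot: [-0.113, 3.139, -0.001]
contact_force: [-1.5, -0.3, 4.9]
opening: 0.021
grip_force: 35.4
```

Call:
apply_moves --rows '[0, 0, 0, 0, 0, 0, 0, 0, 0, 0, 0, 0, 0, 0, 0, 0, 0, 0, 0, 0, 0, 0, 0, 0, 0, 0, 0, 0, 0, 0, 0, 0, 0, 0, 0, 0, 0, 0, -0.03, 0, 0, 0, 0, 0, -0.08, 0, 0, 0, 0, 0, -0.15, 0, 0, 0, 0, 0, -0.2, 0, 0, 0, 0, 0, -0.2, 0, 0, 0, 0, 0, -0.2, 0, 0, 0, 0, 0, -0.2, 0, 0, 0]' --grip 0.55

```text
t: 26.7
tool_pos: [0.6041, -0.1849, 0.1971]
tool_rot: [0.113, -3.138, -0.001]
contact_force: [0.4, 0.4, -0.4]
opening: 0.047
grip_force: 0.0
```

Run:
```python
from h import *
o=pose()
p,d=ctrl.get_image("wrist");cv2.imwrite("pics/w5.png",p)
W=pts(ctrl.camera_model("wrist"),d,o);z=W[...,2]
for x,y in((.6126,-.2854),(.6054,-.1856)):
    m=(z>.015)&(z<.027)&(abs(W[...,0]-x)<.045)&(abs(W[...,1]-y)<.025);print(rect(W[m][:,:2]),np.percentile(z[m],[5,50,95]))
```

```text
t 26.7 pos [ 604.1 -184.9  197.1] xang -175.86 z [-1.8e-03  8.0e-04 -1.0e+00] open 47.0 F [ 0.4  0.4 -0.4] tip 0.0726
(array([ 613.4, -285.5]), 79.4, 22.1, 4.1) [0.01782366 0.02203922 0.02326768]
(array([ 605.8, -185.4]), 80.1, 22.0, 4.1) [0.02000234 0.02194512 0.02308376]
```

View pics/w5.png

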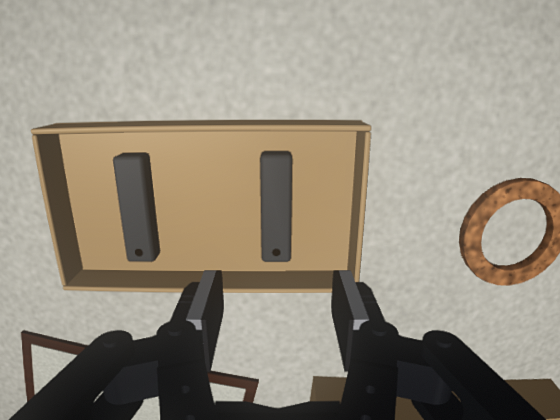

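Both stones lie flat in the long box, at (136,207) and (276,205), and the large cork ring is at (515,231). Next is the jar.

Call:
apply_moves --rows '[0.161, 0.881, 0, 0, 0, 0, 0.161, 0.881, 0, 0, 0, 0, 0.161, 0.881, 0, 0, 0, 0, 0.161, 0.881, 0, 0, 0, 0, 0.161, 0.881, 0, 0, 0, 0, 0.161, 0.881, 0, 0, 0, 0, 0.161, 0.881, 0, 0, 0, 0, 0.161, 0.881, 0, 0, 0, 0, 0.161, 0.881, 0, 0, 0, 0, 0.161, 0.881, 0, 0, 0, 0, 0.161, 0.881, 0, 0, 0, 0, 0.161, 0.881, 0, 0, 0, 0, 0.161, 0.881, 0, 0, 0, 0, 0.161, 0.881, 0, 0, 0, 0, 0.161, 0.881, 0, 0, 0, 0]' --grip 1

```text
t: 28.25
tool_pos: [0.4705, 0.3339, 0.1975]
tool_rot: [0.111, -3.139, 0.001]
contact_force: [-0.9, -0.2, -0.1]
opening: 0.0853
grip_force: 0.0
```

Run:
```python
from h import *
o=pose()
p,d=ctrl.get_image("wrist");cv2.imwrite("pics/w6.png",p)
W=pts(ctrl.camera_model("wrist"),d,o);z=W[...,2]
m=(z>.054)&(z<.066)&(np.hypot(W[...,0]-.471,W[...,1]-.335)<.03)
print(rect(W[m][:,:2]),z[m].mean(),m.sum())
m=(z>.006)&(z<.05)&(W[...,1]>.335)&(W[...,0]>.49);print("brush",[np.round(W[m][i],3) for i in (W[m][:,0].argmin(),W[m][:,1].argmin())])
```

```text
t 28.25 pos [470.5 333.9 197.5] xang -175.96 z [-9.e-04 -7.e-04 -1.e+00] open 85.3 F [-0.9 -0.2 -0.1] tip 0.0726
(array([470.6, 336.1]), 41.1, 41.3, 45.5) 0.0604070247761065 3478
brush [array([0.506, 0.571, 0.006]), array([0.531, 0.406, 0.01 ])]
```

View pics/w6.png

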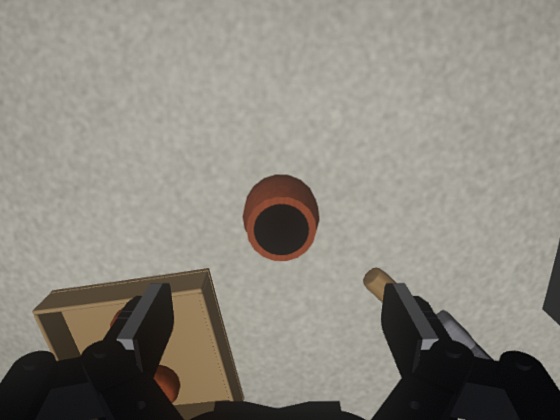

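Call:
apply_moves --rows '[0, 0.0033, 0.06, 0, 0, 0, 0, 0.0033, 0.12, 0, 0, 0, 0, 0.0033, 0.155, 0, 0, 0, 0, 0.0033, 0.175, 0, 0, 0, 0, 0.0033, 0.184, 0, 0, 0, 0, 0.0033, 0.184, 0, 0, 0, 0, 0.0033, 0.184, 0, 0, 0]'

```text
t: 29.0
tool_pos: [0.4711, 0.3374, 0.0892]
tool_rot: [-0.113, 3.137, 0.002]
contact_force: [0.1, 1.0, 0.5]
opening: 0.0853
grip_force: 0.0
```

Call:
apply_moves --rows '[0, 0, 0, 0, 0, 0, 0, 0, 0, 0, 0, 0, 0, 0, 0, 0, 0, 0, 0, 0, 0, 0, 0, 0, 0, 0, 0, 0, 0, 0, 0, 0, 0, 0, 0, 0, 0, 0, 0, 0, 0, 0, 0, 0, 0, 0, 0, 0, 0, 0, 0, 0, 0, 0]' --grip 0 --grip_force 30

```text
t: 29.9
tool_pos: [0.4707, 0.3374, 0.0888]
tool_rot: [-0.114, 3.138, 0.001]
contact_force: [-0.7, -0.8, 5.3]
opening: 0.0488
grip_force: 31.6
```

Call:
apply_moves --rows '[0, 0, -0.06, 0, 0, 0, 0, 0, -0.15, 0, 0, 0, -0.205, -0.5725, -0.15, 0, 0, 0, -0.205, -0.5725, -0.15, 0, 0, 0, -0.205, -0.5725, -0.15, 0, 0, 0, -0.205, -0.5725, -0.15, 0, 0, 0, -0.205, -0.5725, -0.15, 0, 0, 0, -0.205, -0.5725, -0.15, 0, 0, 0, -0.205, -0.5725, -0.15, 0, 0, 0, -0.205, -0.5725, -0.15, 0, 0, 0, -0.205, -0.5725, -0.15, 0, 0, 0, -0.205, -0.5725, -0.15, 0, 0, 0, -0.205, -0.5725, -0.12, 0, 0, 0, -0.205, -0.5725, -0.08, 0, 0, 0, -0.205, -0.5725, -0.08, 0, 0, 0, -0.205, -0.5725, -0.08, 0, 0, 0]'

```text
t: 31.5
tool_pos: [0.6167, 0.0048, 0.1351]
tool_rot: [0.116, -3.137, -0.001]
contact_force: [-0.4, -0.3, -1.0]
opening: 0.0491
grip_force: 31.9
```

Run:
```python
from h import *
o=pose()
p,d=ctrl.get_image("wrist");cv2.imwrite("pics/w7.png",p)
cm=ctrl.camera_model("wrist");W=pts(cm,d,o);z=W[...,2]
hs=cv2.cvtColor(p,cv2.COLOR_BGR2HSV)
r=np.hypot(W[...,0]-.618,W[...,1]-.0035)
m=(z>.007)&(z<.013)&(r<.06)&(hs[...,1]>90);Q=W[m]
from scipy.optimize import least_squares
# outer edge: max radius per bearing
a=np.degrees(np.arctan2(Q[:,1]-.0035,Q[:,0]-.618))//10
E_=np.array([Q[a==k][np.argmax(np.hypot(*(Q[a==k][:,:2]-[.618,.0035]).T))][:2] for k in np.unique(a) if (a==k).sum()>15])
s=least_squares(lambda c:np.hypot(*(E_-c).T)-.045,[.618,.0035],loss="soft_l1",f_scale=.002);print(s.x,len(E_),np.round(s.fun*1000,1))
```

```text
t 31.5 pos [616.7   4.8 135.1] xang -175.75 z [-2.e-03  4.e-04 -1.e+00] open 49.1 F [-0.4 -0.3 -1. ] tip 0.0726
[0.61703321 0.0044869 ] 25 [ 0.2 -0.   0.2 -0.2 -0.3 -0.6 -0.5 -0.2 -0.8 -0.6 -0.4 -0.8 -0.8 -1.2
 -0.4 -0.7 -0.7 -0.5 -0.6 -0.5 -0.4 -0.1  0.1  0.1  0.2]
```

View pics/w7.png

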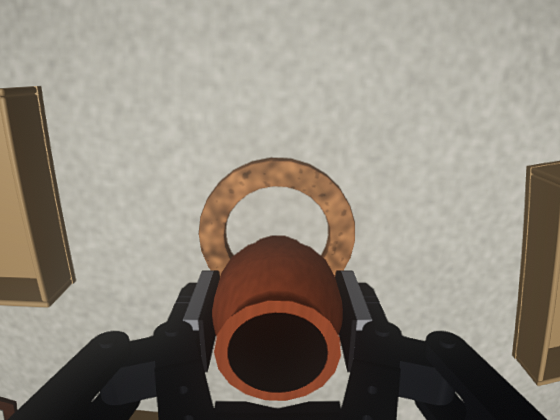

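The jar is upright in the grip and centred over the large cork ring (277,215) to within 1 mm. I'll lower it.

Call:
apply_moves --rows '[0, 0, 0.03, 0, 0, 0, 0, 0, 0.05, 0, 0, 0, 0, 0, 0.063, 0, 0, 0, 0, 0, 0.071, 0, 0, 0, 0, 0, 0.0745, 0, 0, 0, 0, 0, 0.0755, 0, 0, 0, 0, 0, 0.076, 0, 0, 0, 0, 0, 0.076, 0, 0, 0, 0, 0, 0.076, 0, 0, 0]'

```text
t: 32.45
tool_pos: [0.6179, 0.0033, 0.0905]
tool_rot: [-0.113, 3.139, -0.0]
contact_force: [0.3, -0.1, -0.7]
opening: 0.0488
grip_force: 31.9
```

Call:
apply_moves --rows '[0, 0, 0.0012, 0, 0, 0, 0, 0, 0.002, 0, 0, 0, 0, 0, 0.0028, 0, 0, 0, 0, 0, 0.0028, 0, 0, 0]'

```text
t: 32.85
tool_pos: [0.6177, 0.0033, 0.0889]
tool_rot: [0.114, -3.14, 0.0]
contact_force: [-2.0, 0.2, 3.1]
opening: 0.0489
grip_force: 32.1
```

Call:
apply_moves --rows '[0, 0, 0, 0, 0, 0, 0, 0, 0, 0, 0, 0, 0, 0, 0, 0, 0, 0, 0, 0, 0, 0, 0, 0, 0, 0, 0, 0, 0, 0, 0, 0, 0, 0, 0, 0, 0, 0, 0, 0, 0, 0, 0, 0, 0, 0, 0, 0, 0, 0, -0.03, 0, 0, 0, 0, 0, -0.09, 0, 0, 0, 0, 0, -0.17, 0, 0, 0, 0, 0, -0.25, 0, 0, 0, 0, 0, -0.25, 0, 0, 0, 0, 0, -0.25, 0, 0, 0]' --grip 1

```text
t: 34.25
tool_pos: [0.6184, 0.0032, 0.2407]
tool_rot: [-0.113, 3.135, -0.001]
contact_force: [-0.2, 0.2, 0.4]
opening: 0.0855
grip_force: 0.0
```

Call:
apply_moves --rows '[0.4, 0, -0.1, 0, 0, 0, 0.4, 0, -0.1, 0, 0, 0, 0.4, 0, -0.1, 0, 0, 0, 0.4, 0, -0.1, 0, 0, 0, 0.4, 0, -0.1, 0, 0, 0, 0.4, 0, -0.1, 0, 0, 0, 0.4, 0, -0.1, 0, 0, 0, 0.4, 0, -0.1, 0, 0, 0]'

```text
t: 35.05
tool_pos: [0.3784, -0.014, 0.2968]
tool_rot: [0.114, -3.137, -0.001]
contact_force: [0.5, 0.1, -0.6]
opening: 0.0856
grip_force: 0.0
```

Run:
```python
from h import *
pose()
for n in("top","scene"):
    p,d=ctrl.get_image(n);cv2.imwrite(f"pics/{n}9.png",p)
    if n=="scene":
        cv2.imwrite("pics/s9.png",cv2.resize(p[110:330,100:480],None,fx=2.1,fy=2.1))
    else:
        W=pts(ctrl.camera_model(n),d);z=W[...,2]
        m=(z>.052)&(z<.07)&(np.hypot(W[...,0]-.617,W[...,1]-.004)<.05);print("jar",rect(W[m][:,:2]),z[m].mean())
        cv2.imwrite("pics/t9.png",cv2.resize(p[90:310,100:470],None,fx=2.1,fy=2.1))
```

```text
t 35.05 pos [378.4 -14.  296.8] xang -175.86 z [-2.9e-03  8.0e-04 -1.0e+00] open 85.6 F [ 0.5  0.1 -0.6] tip 0.0726
jar (array([618.8,   2.8]), 38.8, 39.4, 88.7) 0.060361494722483616
```

View pics/t9.png

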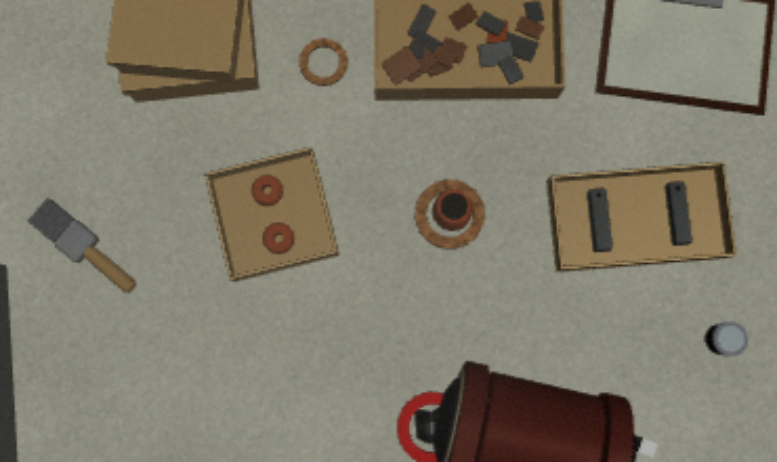

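View pics/s9.png

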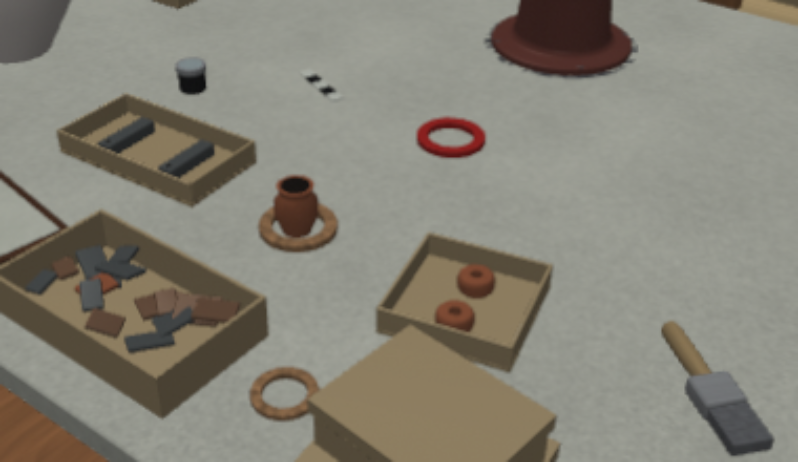

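All five finds are in place. The whorls are in the square box at (266,190) and (278,238), the stones are in the long box at (600,220) and (679,213), and the jar is upright in the large cork ring at (452,212). The loupe and brush haven't moved, so I'm handing in.

```bash
python3 -c "
from station import ctrl
print(ctrl.finish_job())"
```

```text
the job is handed in; nothing more can be done
None
```

The job is handed in at about 35 s: both whorls lie flat in the square box, both whetstones lie flat in the long box, the jar stands upright in the large cork ring, and the loupe and brush were left alone.

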